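Open the lid of the plate-exposure unit and hold it up

ROBOT

A 6-joint arm with a two-finger parallel gripper is mounted at the origin on the work surface. World frame = base frame: x ahead of the robot, y to its left, z up, the work surface at z = 0. Lengths are in m, angles in rad, forces in N, time in s.
With the tool pointing down it reaches from about 0.25 to 0.725 m from the base axis. Payload 4 kg.
Tool frame: the origin (TCP) lies on the centre line of the jaws, within the pads' length; the fingertips stand ahead of it and the grasp point (between the pads) lies 11 mm behind it (bot.tip_extent is the z of the fingertips in the tool frame, in m); z points along the fingers, y is the direction in which the jaws open and shut (so a half turn about z gives the same grasp; the last joint's range is limited). The gripper opens to 85 mm and grips with 20 to 120 N. Pads are 22 mm wide; open, the fingers measure 114 mm over their backs; the gripper's body (76 mm by 85 mm) begins 54 mm behind the grasp point. The pads swing forward as they close: fully open they stand 13 mm farther back than shut.
Start: joints at [-1.26, 0.241, 0.005, 1.335, 0, 1.571], TCP at [0.153, -0.476, 0.239] pointing down, gripper open.
Joint ranges: [-2.72, 2.72], [-1.05, 1.87], [-1.09, 1.28], [-1.99, 2.15], [-1.42, 1.44], [-3.14, 3.14]. Speed limits (rad/s): [2.79, 2.79, 3.14, 3.14, 3.14, 3.14].

INTERFACE

Orientations are given as a unit quaternion [x, y, z, w].
In Python, from workcell import bot gives the robot as it stands.
- The arm moves only by the shell command python3 -m jog 'ROWS'. ROWS is JSON, a list that holds one entry, the list of rows, each a list of 7 numbers: the shift along the world's x, y, z in m, then the turn, a rotation vector about the world's x, y, z in degrees, then the closure in counts, from 0 (fully open) to 255 (shut). In form: [[[tx, ty, tz, ax, ay, az, fingers], ...]]. A call has 1 to 10 rows; each row is the pose to reach, as a shift and turn from the pose commanded when the call began; what a row does not reach only later rows make up. A row lasts 1/12 s, in which the tool goes at most 41.7 mm and 7.16 degrees, less where a joint would pass 70% of its speed; a pose out of reach is approached as far as the arm can. A call with a gripper value outside its range is refused whole. The fingers move at their own pace and stop on an object; the grip force is fixed at half the most. Time passes only in rows, so rows that repeat a pose let the fingers close. It gives the time, the measured TCP pose, the force and the opening at its end, in the units of the state.
- bot.get_obs(): the state, without advancing time (a new reading comes with each control period).
- bot.camera(name): name is "scene" or "top" or "wrist"; returns the picture (400x640x3 uint8, blue, green, red); there is no depth.
- bot.camera_model(name): a dict with "K" (3x3 intrinsics, pixels), "k1" (the pictures are not rectified: a ray, as slopes to the right and down, at radius r is drawn at 1 + k1 r^2 times it, then the intrinsics apply), "T" (4x4, takes a point from camera to world coordinates). Camera axes: x right, y down, z forward; pixel columns grow to the right and rows downward; lengths in m; the calibration is good to about 2 mm. A picture is of the moment at which its call begins: read the wrist's pose just before it. camera_model takes no time and is no camera call; for the wrist camera it gives the pose at the moment of the call.
- bot.job_done(): hands the job in, once; it reports no verdict.
The state is a dict: "clock": time; "joint_pos": joint angles; "joint_vel": joint speeds; "tau": joint torques, N m; "eef_pos": TCP position; "tool_rot": TCP orientation; "ft_force": force on the tool from outside, world axes, zero at the start; "ft_torque": the same for the moment, N m; "grip_width": finger opening in m.
Only numpy, scipy, OpenCV 4.12 (cv2) and the standard library are available. Lean on these libraries where they do the work, as an engineer would, in place of code of your own. Each camera call takes 0.05 s, during which the arm holds its last target. There are 200 camera calls.

TASK

The exposure is over and the printing plate has to come out: raise the lid of the grey exposure unit by its black ball knob to about 45 degrees, and finish while holding it there by that knob, because the lid has no stay and falls shut. The concealed catch does not always hold, and its turn-knob does not show whether it does: before touching that turn-knob, try the lid with a short upward tug on the ball; if it is caught, turn the turn-knob until its white pointer faces the green mark, then raise the lid. Leave the other things on the bench where they are.

Things in the scene. Friction and masses are not known exactly. Their poses are not given: they have to be found in the camera images.
- exposure_unit: Grey bench-top exposure unit, fixed, 360 mm deep (own x, front to back), 420 wide (own y, to the left), 130 high. Origin: centre of its underside. Flat top: an 80 mm deep console along the front, behind it the flush white lid. On the console the catch's turn-knob (own x -140, y +130 mm) and a round timer (own x -140, y -125 mm; 18 mm high), which is not part of the job.
- lid (a joint): Opening angle of the lid in rad: 0 shut, growing as its front edge goes up and back (stop at 1.45). Panel 242 x 386 x 22 mm, about 0.7 kg; unsupported it falls shut (about 4 N at the ball carry it). If the catch is caught, the lid has only 0.03 rad of play (the ball rises about 7 mm) and then stops hard; if not, it lifts freely.
- lid_ball (a point): Centre of the black ball knob, 32 mm diameter, by which the lid is lifted: on a 10 mm stem in the middle of the lid's front edge, centre 45 mm above the lid's top. Lid shut: at own x -77, y 0, z 175 mm of the exposure unit. The point's axes turn with the lid.
- lid_hinge (a point): Middle of the lid's hinge line, at the back: own x +145, y 0, z 130 mm of the exposure unit; the line runs along the unit's own y. With the lid shut the ball's centre lies 222 mm in front of it and 45 mm above it; it moves on a circle about this line.
- catch_knob (a joint): Angle of the catch's turn-knob in rad: 0 when its white pointer faces the green mark (released), growing counter-clockwise from above (stops at -0.08 and 1.5). Found at 0.65 to 1.4. Light friction (0.06 N m), stays where left. It has lost motion and does not show whether the hidden bolt is caught; turned to within 0.15 rad of 0 it draws the bolt back, which then stays back.
- knob_grip (a point): Where to grip the turn-knob: on its vertical axis, 32 mm above the console, 162 mm above the bench. The black grip bar is 46 mm long, 13 thick, and reaches from 6 to 46 mm above the console; a white line on the top of one end is the pointer. The point's own -x axis is the pointer's direction, along the bar.
- knob_pointer (a point): The tip of the turn-knob's white pointer, at the top edge of one end of the grip bar: 23 mm from the knob's axis, 46 mm above the console.
- release_mark (a point): The green mark, an 11 mm dot on the bright metal plate under the turn-knob, 30 mm from the knob's axis towards the front of the unit (its own -x). A red dot marks the other end of the turn.
- cleaner: White bottle with a red cap, 64 mm diameter, 190 mm high, right of the unit. Origin at the centre of its foot. To be left alone.
- ink_tin: Bare metal ink tin, 86 mm diameter, 60 mm high, left of the unit. Origin at the centre of its foot. To be left alone.
- weight: Brass book weight with a knob, 64 mm diameter, 72 mm high, left of the unit. Origin at the centre of its foot. To be left alone.
- tape_roll: Tan roll of tape lying flat, 80 mm diameter, 24 mm high, right of the unit. Origin at the centre of its underside. To be left alone.
- brayer: Ink brayer: black rubber roller 38 mm diameter, 100 mm long, with a dark wooden handle, lying in front of the unit. Origin on the bench below the roller's middle; the handle points to its own -x, 150 mm. To be left alone.
- bone_folder: Ivory-coloured bone folder, 150 x 22 x 6 mm, lying flat in front of the unit, long side along its own x. Origin at the centre of its underside. To be left alone.
- glue_brush: Glue brush lying on the bench to the left in front of the unit, long side along its own x. To be left alone.

How it is judged:
By the outcome, as a careful person would: the job done as asked, in the order asked, and still so for the second after the job is handed in, while the arm keeps its last pose, push and grip.
It also fails if it takes over 59 s, if anything falls off the work surface, if the arm or the gripper's body presses on something with over 40 N, if the wrist force passes 120 N, or if a joint passes its speed limit or range.

## Working session

There is one attempt and no reset: what is moved stays moved. The work goes in short steps, Python scripts to look and compute and a shell command to move; the robot and the scene stay as the last step left them, time stands still between calls to the robot, and variables do not carry over. Pictures are saved under pics/ and viewed, about 8 in all and at most 12, crops included, and the job is handed in when it is done.

```bash
mkdir -p pics; python3 - <<'E'
from workcell import bot
import cv2,numpy as np
o=bot.get_obs();print(o)
print(bot.tip_extent)
for n in("scene","top"):
    cv2.imwrite(f"pics/{n}0.png",bot.camera(n));m=bot.camera_model(n);print(n,m)
m=bot.camera_model("wrist");print(m)
E
```

```text
{'clock': 0.0, 'joint_pos': array([-1.25999816e+00,  2.41394452e-01,  3.68327558e-03,  1.33519080e+00,
        3.76216616e-06,  1.57081515e+00]), 'joint_vel': array([-4.18648662e-04,  8.41296952e-04,  1.73484798e-03, -5.32989387e-04,
       -6.83175811e-04,  2.78226023e-05]), 'tau': array([-2.01144263e-03, -3.72315824e+01,  2.52408206e+01,  1.69319753e-02,
       -5.22208794e-06, -1.53220924e-05]), 'eef_pos': array([ 0.1527172 , -0.4754431 ,  0.23840657]), 'tool_rot': array([ 9.87950751e-01,  1.54765000e-01, -1.61101334e-04, -1.04042547e-03]), 'ft_force': array([-0.29516295,  0.36272691, -0.25234161]), 'ft_torque': array([-0.01827747, -0.00974227,  0.01633284]), 'grip_width': 0.08519183584409348}
0.008
scene {'K': array([[408.31526951,   0.        , 323.26423769],
       [  0.        , 408.31526951, 204.85392986],
       [  0.        ,   0.        ,   1.        ]]), 'k1': -0.10052528455757159, 'T': array([[ 0.78744425,  0.50608519, -0.35186551,  0.93498342],
       [ 0.616362  , -0.64148355,  0.45672391, -0.46638258],
       [ 0.00542527, -0.57652115, -0.81706422,  1.04704194],
     
[... 241 characters left out ...]
48052022, 'T': array([[-0.00459431, -0.99609141,  0.08820886,  0.44476651],
       [-0.99997597,  0.00411841, -0.00557643,  0.0347167 ],
       [ 0.00519135, -0.08823236, -0.99608639,  1.15322519],
       [ 0.        ,  0.        ,  0.        ,  1.        ]])}
{'K': array([[323.58742597,   0.        , 321.7706153 ],
       [  0.        , 323.58742597, 197.9363515 ],
       [  0.        ,   0.        ,   1.        ]]), 'k1': -0.04780834406770063, 'T': array([[ 0.30590211, -0.90830255, -0.28532505,  0.22652266],
       [-0.95205887, -0.29271996, -0.08887593, -0.45168297],
       [-0.0027941 ,  0.29883358, -0.95430115,  0.37317663],
       [ 0.        ,  0.        ,  0.        ,  1.        ]])}
```

View pics/top0.png

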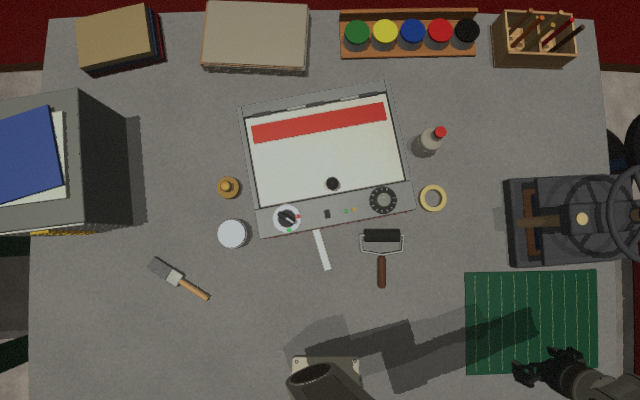

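View pics/scene0.png

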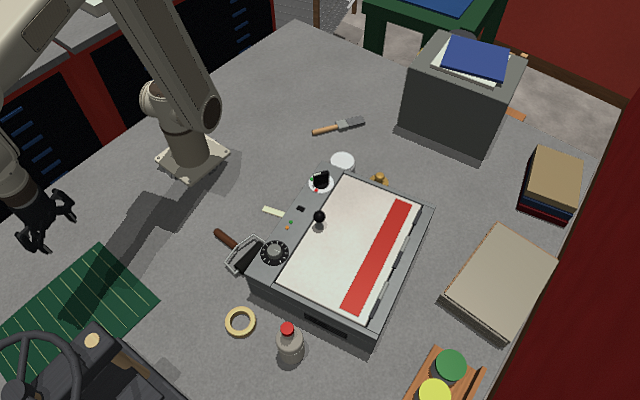

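Top view: ball (333,184), turn-knob (287,217), timer (383,200), green dot (289,230). Scene view: ball (319,216), knob (320,183), timer (274,253). I'll fit the unit's pose (x, y, yaw) to these.

```bash
cat > h.py <<'E'
import numpy as np,cv2
from scipy.optimize import least_squares
from scipy.spatial.transform import Rotation as R
def proj(m,P):
    T=np.array(m["T"]);p=(np.atleast_2d(P)-T[:3,3])@T[:3,:3]
    s=p[:,:2]/p[:,2:];s=s*(1+m["k1"]*(s**2).sum(1,keepdims=True))
    return s*[m["K"][0,0],m["K"][1,1]]+[m["K"][0,2],m["K"][1,2]]
def ray(m,uv,z):
    d=(np.array(uv)-[m["K"][0,2],m["K"][1,2]])/[m["K"][0,0],m["K"][1,1]];s=d.copy()
    for _ in range(20): s=d/(1+m["k1"]*(s@s))
    T=np.array(m["T"]);v=T[:3,:3]@[*s,1];o=T[:3,3];return o+v*(z-o[2])/v[2]
def unit(q,P):
    c,s=np.cos(q[2]),np.sin(q[2]);P=np.atleast_2d(P)
    return np.c_[q[0]+c*P[:,0]-s*P[:,1],q[1]+s*P[:,0]+c*P[:,1],P[:,2]]
E
python3 - <<'E'
from h import *
from workcell import bot
P=np.array([[-.077,0,.175],[-.14,.13,.165],[-.14,-.125,.145]])
px={"top":[(333,184),(287,217),(383,200)],"scene":[(319,216),(320,182),(274,252)]}
M={n:bot.camera_model(n) for n in px}
f=lambda q:np.concatenate([(proj(M[n],unit(q,P))-px[n]).ravel() for n in px])
r=least_squares(f,[.5,0,0.1]);q=r.x;print(q,r.fun.round(1))
print("ball",unit(q,P[0]),"knob",unit(q,[-.14,.13,.162]),"hinge",unit(q,[.145,0,.13]))
print("ball triang",[ray(M[n],px[n][0],.175) for n in px])
print("yaw deg",np.degrees(q[2]))
im=cv2.imread("pics/top0.png");sc=cv2.imread("pics/scene0.png")
a=cv2.resize(im[150:250,255:425],None,fx=4,fy=4,interpolation=2)
b=cv2.resize(sc[150:280,235:405],None,fx=4,fy=4,interpolation=2)[:,:680]
cv2.imwrite("pics/crop0.png",a)
E
```

```text
[ 0.65039532 -0.00318466  0.18213268] [ 0.5 -1.6  0.2 -0.1  2.1 -1.1 -0.3  1.4  0.7 -5.9 -0.8 -1. ]
ball [[ 0.57466893 -0.01713146  0.175     ]] knob [[0.48916441 0.09930726 0.162     ]] hinge [[0.79299697 0.02307881 0.13      ]]
ball triang [array([ 0.57067309, -0.01583432,  0.175     ]), array([ 0.57241919, -0.01324883,  0.175     ])]
yaw deg 10.435433710002664
```

View pics/crop0.png

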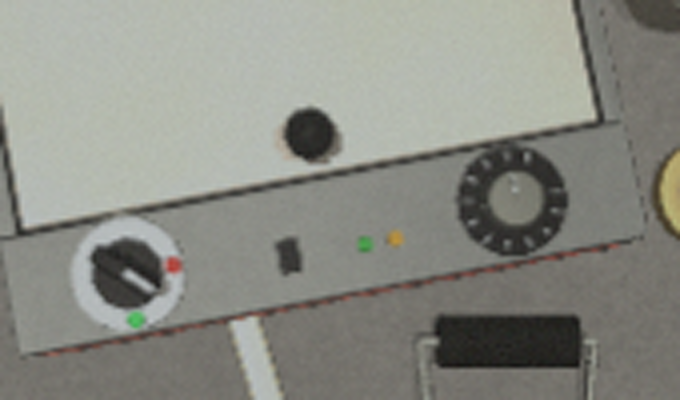

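Crop: ball (310,133), plate centre (128,273), green (136,320), pointer tip (160,292) and far bar end (97,253), timer (514,198), lid's front corners (22,232) and (600,122). I'll refit on these from the top view.

```bash
python3 - <<'E'
from h import *
from workcell import bot
P=np.array([[-.077,0,.175],[-.14,.13,.132],[-.17,.13,.132],[-.14,-.125,.148],[-.1,.193,.13],[-.1,-.193,.13]])
c=np.array([(310,133),(128,273),(136,320),(514,198),(22,232),(600,122)])/4+[255,150]-.4
M=bot.camera_model("top");S=bot.camera_model("scene")
f=lambda q:(proj(M,unit(q,P))-c).ravel()
r=least_squares(f,[.65,0,0.18],loss="soft_l1");q=r.x;print(q,np.degrees(q[2]),f(q).round(1))
np.save("q.npy",q)
b=unit(q,P[0])[0];k=unit(q,[-.14,.13,.162])[0]
print("ball",b,"knob",k,"hinge",unit(q,[.145,0,.13]),"scene px ball/knob",proj(S,b),proj(S,k))
a=ray(M,np.array([160,292])/4+[255,150]-.4,.176);e=ray(M,np.array([97,253])/4+[255,150]-.4,.176)
d=a-e;print(a,e,"len",np.linalg.norm(d),"mid",(a+e)/2,"theta",np.degrees(np.arctan2(-d[1],-d[0])-q[2]))
E
```

```text
[0.64924917 0.00114352 0.18446548] 10.569093246363176 [-0.3  0.  -0.1  0.2  0.  -0.1  0.6  0.  -0.1 -0.1 -0.1 -0. ]
ball [ 0.57355552 -0.0129799   0.175     ] knob [0.48777961 0.10325904 0.162     ] hinge [[0.79178917 0.02773958 0.13      ]] scene px ball/knob [[319.4125282  216.15996486]] [[321.17330282 175.69722575]]
[0.47459446 0.08018497 0.176     ] [0.49892901 0.11929426 0.176     ] len 0.046061990755476935 mid [0.48676174 0.09973962 0.176     ] theta 47.54023751110482
```

Fit residuals are below 1 px, and the bar length comes out at 46 mm as stated. Ball is at (0.574, −0.013, 0.175), yaw is 10.6°, and the knob is at about 48°. Moving above the ball.

```bash
python3 -m jog '[[[0.027,0.030,0.012,0,0,-1,0],[0.054,0.060,0.024,0,0,-2,0],[0.081,0.090,0.036,0,0,-3,0],[0.108,0.120,0.048,0,0,-4,0],[0.135,0.150,0.06,0,0,-5,0],[0.162,0.18,0.06,0,0,-6,0],[0.189,0.21,0.06,0,0,-7,0],[0.216,0.24,0.06,0,0,-7.2,0],[0.243,0.27,0.06,0,0,-7.2,0],[0.27,0.3,0.06,0,0,-7.2,0]]]'
```

```text
clock: 0.93
eef_pos: [0.4236, -0.1741, 0.2991]
tool_rot: [0.996, 0.093, -0.0, -0.0]
ft_force: [1.2, -0.8, 0.7]
grip_width: 0.0855
```

```bash
python3 -m jog '[[[0.027,0.030,0,0,0,0,0],[0.054,0.060,0,0,0,0,0],[0.081,0.090,0,0,0,0,0],[0.108,0.120,0,0,0,0,0],[0.135,0.150,0,0,0,0,0],[0.151,0.163,0,0,0,0,0],[0.151,0.163,0,0,0,0,0],[0.151,0.163,0,0,0,0,0],[0.151,0.163,0,0,0,0,0]]]'
python3 - <<'E'
from h import *
from workcell import bot
o=bot.get_obs();m=bot.camera_model("wrist");im=bot.camera("wrist")
q=np.load("q.npy");b=unit(q,[-.077,0,.175])[0];k=unit(q,[-.14,.13,.162])[0]
e=R.from_quat(o["tool_rot"]).as_matrix();print(o["clock"],o["joint_pos"].round(2),o["eef_pos"],b-o["eef_pos"],e.round(3).tolist())
print("yaw x",np.degrees(np.arctan2(e[1,0],e[0,0])),"exp ball px",proj(m,b),"knob",proj(m,k))
cv2.imwrite("pics/w1.png",im)
E
```

```text
clock: 1.68
eef_pos: [0.5733, -0.0133, 0.2987]
tool_rot: [0.996, 0.092, -0.001, 0.0]
ft_force: [-0.4, 1.0, 0.1]
grip_width: 0.0854
1.6833 [-0.02  0.38  0.35  1.54 -0.    2.93] [ 0.57328799 -0.0133244   0.29868324] [ 0.00026753  0.0003445  -0.12368324] [[0.983, 0.184, -0.002], [0.184, -0.983, -0.0], [-0.002, -0.0, -1.0]]
yaw x 10.602868381767767 exp ball px [[322.32312944 193.31464341]] knob [[183.88726216 253.48993971]]
```

View pics/w1.png

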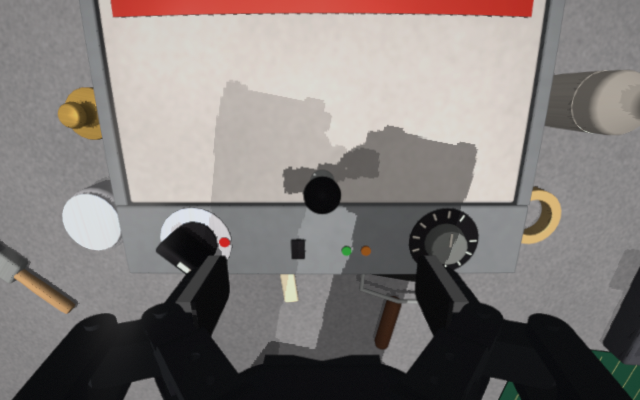

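The wrist view shows the ball at (322,195), against a predicted (322,193). The position is confirmed to about 1 mm. Descending and gripping.

```bash
python3 -m jog '[[[0,0,-0.03,0,0,0,0],[0,0,-0.06,0,0,0,0],[0,0,-0.085,0,0,0,0],[0,0,-0.105,0,0,0,0],[0,0,-0.12,0,0,0,0],[0,0,-0.13,0,0,0,0],[0,0,-0.137,0,0,0,0],[0,0,-0.137,0,0,0,0],[0,0,-0.137,0,0,0,60],[0,0,-0.137,0,0,0,120]]]'
python3 -m jog '[[[0,0,0,0,0,0,255],[0,0,0,0,0,0,255],[0,0,0,0,0,0,255],[0,0,0,0,0,0,255],[0,0,0,0,0,0,255],[0,0,0,0,0,0,255]]]'
```

```text
clock: 2.57
eef_pos: [0.5747, -0.0133, 0.1636]
tool_rot: [0.996, 0.092, 0.001, 0.0]
ft_force: [-0.1, 0.2, -0.8]
grip_width: 0.064
clock: 3.07
eef_pos: [0.5744, -0.013, 0.1635]
tool_rot: [0.996, 0.092, 0.001, 0.0]
ft_force: [-1.2, -0.9, 5.8]
grip_width: 0.0297
```

```bash
python3 -m jog '[[[0,0,0,0,0,0,255],[0,0,0,0,0,0,255],[0,0,0,0,0,0,255]]]'
python3 -m jog '[[[0,0,0.002,0,0,0,255],[0,0,0.004,0,0,0,255],[0,0,0.006,0,0,0,255],[0,0,0.006,0,0,0,255],[0,0,0.006,0,0,0,255]]]'
```

```text
clock: 3.32
eef_pos: [0.5745, -0.013, 0.1635]
tool_rot: [0.996, 0.092, 0.001, 0.0]
ft_force: [-0.7, -0.7, 5.1]
grip_width: 0.0291
clock: 3.73
eef_pos: [0.5753, -0.0128, 0.1678]
tool_rot: [0.996, 0.093, 0.001, -0.0]
ft_force: [5.8, -0.3, -4.3]
grip_width: 0.0294
```

```bash
python3 -m jog '[[[0,0,0.002,0,0,0,255],[0,0,0.004,0,0,0,255],[0,0,0.004,0,0,0,255],[0,0,0.004,0,0,0,255]]]'
python3 -m jog '[[[0,0,0.002,0,0,0,255],[0,0,0.003,0,0,0,255],[0,0,0.003,0,0,0,255],[0,0,0.003,0,0,0,255]]]'
```

```text
clock: 4.07
eef_pos: [0.5762, -0.0127, 0.1719]
tool_rot: [0.996, 0.093, 0.002, -0.0]
ft_force: [8.6, 0.6, -5.6]
grip_width: 0.0296
clock: 4.4
eef_pos: [0.577, -0.0125, 0.175]
tool_rot: [0.996, 0.093, 0.003, -0.0]
ft_force: [9.7, 0.4, -6.3]
grip_width: 0.0293
```

The ball has risen 11.5 mm, past the 7 mm play, with only about 6 N and following the arc. So the lid seems free. I'll go on gently along the arc and confirm with a picture.

```bash
python3 - <<'E'
import numpy as np
r=np.hypot(.222,.045);p=np.arctan2(.045,.222);a0=np.radians(3)
for d in range(3,46,3):
    a=np.radians(d);h=r*(np.cos(p+a0)-np.cos(p+a));z=r*(np.sin(p+a)-np.sin(p+a0))
    print(d,(1e3*np.array([.983*h,.1834*h,z])).round(1))
E
python3 -m jog '[[[0.002,0.0,0.004,0,0,0,255],[0.003,0.001,0.007,0,0,0,255],[0.004,0.001,0.011,0,0,0,255],[0.004,0.001,0.011,0,0,0,255],[0.004,0.001,0.011,0,0,0,255]]]'
python3 - <<'E'
from h import *
from workcell import bot
a=bot.camera("wrist")[100:400,100:540];s=bot.camera("scene")[130:350,200:440]
cv2.imwrite("pics/t2.png",np.hstack([cv2.resize(a,(400,273)),cv2.resize(s,(298,273))]))
E
```

```text
3 [0. 0. 0.]
6 [ 3.2  0.6 11.4]
9 [ 7.   1.3 22.6]
12 [11.4  2.1 33.6]
15 [16.3  3.  44.4]
18 [21.7  4.1 54.8]
21 [27.7  5.2 65. ]
24 [34.2  6.4 74.8]
27 [41.3  7.7 84.3]
30 [48.7  9.1 93.4]
33 [ 56.7  10.6 102.1]
36 [ 65.1  12.1 110.3]
39 [ 73.9  13.8 118.1]
42 [ 83.   15.5 125.4]
45 [ 92.6  17.3 132.2]
clock: 4.82
eef_pos: [0.5798, -0.012, 0.1854]
tool_rot: [0.996, 0.093, 0.001, 0.0]
ft_force: [8.2, 0.3, -7.5]
grip_width: 0.0294
```

View pics/t2.png

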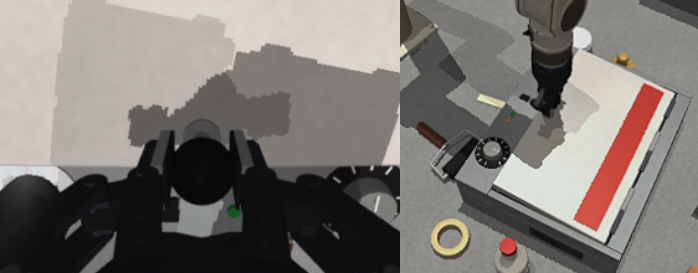

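Left: ball held between the pads at (205,170). Right: the lid's front edge is standing off the unit. It has risen about 22 mm at 8 N, so it is not caught and the turn-knob stays untouched. Raising along the arc.

```bash
python3 -m jog '[[[0.003,0.0,0.006,0,0,0,255],[0.005,0.001,0.011,0,0,0,255],[0.009,0.0015,0.022,0,0,0,255],[0.014,0.0025,0.033,0,0,0,255],[0.0195,0.0035,0.0435,0,0,0,255],[0.0225,0.004,0.0485,0,0,0,255],[0.0225,0.004,0.0485,0,0,0,255],[0.0225,0.004,0.0485,0,0,0,255]]]'
```

```text
clock: 5.58
eef_pos: [0.5999, -0.0082, 0.2338]
tool_rot: [0.996, 0.093, -0.001, 0.0]
ft_force: [1.9, -1.1, -5.8]
grip_width: 0.0295
```

```bash
python3 -m jog '[[[0.005,0.001,0.008,0,0,0,255],[0.010,0.002,0.016,0,0,0,255],[0.0175,0.003,0.0255,0,0,0,255],[0.025,0.0045,0.0345,0,0,0,255],[0.033,0.006,0.0432,0,0,0,255],[0.037,0.007,0.0475,0,0,0,255],[0.037,0.007,0.0475,0,0,0,255],[0.037,0.007,0.0475,0,0,0,255]]]'
```

```text
clock: 6.25
eef_pos: [0.6375, -0.0011, 0.2804]
tool_rot: [0.996, 0.093, -0.001, -0.0]
ft_force: [5.0, -0.7, -10.9]
grip_width: 0.0292
```

```bash
python3 -m jog '[[[0.005,0.001,0.005,0,0,0,255],[0.010,0.002,0.009,0,0,0,255],[0.0145,0.0025,0.0130,0,0,0,255],[0.0190,0.0035,0.0165,0,0,0,255],[0.0235,0.0045,0.020,0,0,0,255],[0.0285,0.0055,0.0237,0,0,0,255],[0.0330,0.006,0.027,0,0,0,255],[0.0330,0.006,0.027,0,0,0,255],[0.0330,0.006,0.027,0,0,0,255],[0.0330,0.006,0.027,0,0,0,255]]]'
python3 - <<'E'
from h import *
from workcell import bot
o=bot.get_obs();print(o["joint_pos"].round(2))
a=bot.camera("wrist")[60:400,80:560];s=bot.camera("scene")[80:350,180:460]
cv2.imwrite("pics/t3.png",np.hstack([cv2.resize(a,(424,300)),cv2.resize(s,(311,300))]))
b=np.array(o["eef_pos"])+[0,0,.0115]
h=unit(np.load("q.npy"),[.145,0,.13])[0];d=b-h
print("angle",np.degrees(np.arctan2(d[2],-(d[0]*.983+d[1]*.1834)))-11.46,"r",np.linalg.norm(d),o["ft_force"])
E
```

```text
clock: 7.08
eef_pos: [0.6703, 0.0051, 0.3057]
tool_rot: [0.996, 0.093, -0.002, -0.0]
ft_force: [5.8, -0.8, -14.0]
grip_width: 0.028
[0.01 0.62 0.75 1.71 0.   2.96]
angle 45.1157339134363 r 0.22426935411457063 [  5.80929978  -0.81612508 -13.97664343]
```

View pics/t3.png

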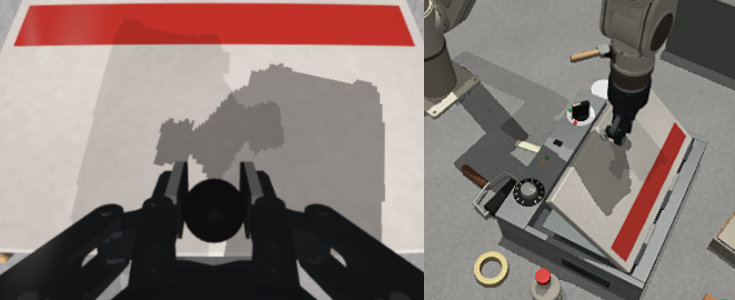

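The lid stands at about 45° with the ball held at (213,208) in the left image. The opening fell to 28 mm and there is a pull towards the hinge, so I'll relax by moving slightly down and back to seat the ball deeper.

```bash
python3 -m jog '[[[0.0005,0,-0.001,0,0,0,255],[0.001,0,-0.002,0,0,0,255],[0.0015,0,-0.003,0,0,0,255],[0.0015,0,-0.003,0,0,0,255],[0.0015,0,-0.003,0,0,0,255],[0.0015,0,-0.003,0,0,0,255]]]'
```

```text
clock: 7.68
eef_pos: [0.6717, 0.0053, 0.3065]
tool_rot: [0.996, 0.093, 0.0, -0.0]
ft_force: [0.6, 0.6, -7.2]
grip_width: 0.0287
```

```bash
python3 -m jog '[[[0.0005,0,-0.001,0,0,0,255],[0.001,0,-0.002,0,0,0,255],[0.001,0,-0.002,0,0,0,255],[0.001,0,-0.002,0,0,0,255],[0.001,0,-0.002,0,0,0,255],[0.001,0,-0.002,0,0,0,255]]]'; python3 -m jog '[[[0,0,0,0,0,0,255],[0,0,0,0,0,0,255],[0,0,0,0,0,0,255],[0,0,0,0,0,0,255],[0,0,0,0,0,0,255],[0,0,0,0,0,0,255],[0,0,0,0,0,0,255],[0,0,0,0,0,0,255],[0,0,0,0,0,0,255],[0,0,0,0,0,0,255]]]'
python3 - <<'E'
from h import *
from workcell import bot
o=bot.get_obs()
a=bot.camera("wrist")[60:400,80:560];s=bot.camera("scene")[80:350,180:460]
cv2.imwrite("pics/t4.png",np.hstack([cv2.resize(a,(424,300)),cv2.resize(s,(311,300))]))
b=np.array(o["eef_pos"])+[0,0,.0115]
h=unit(np.load("q.npy"),[.145,0,.13])[0];d=b-h
print("angle",np.degrees(np.arctan2(d[2],-(d[0]*.983+d[1]*.1834)))-11.46,"r",np.linalg.norm(d))
E
```

```text
clock: 8.18
eef_pos: [0.6718, 0.0053, 0.3065]
tool_rot: [0.996, 0.093, 0.0, -0.0]
ft_force: [-5.2, 1.2, -0.4]
grip_width: 0.0285
clock: 9.02
eef_pos: [0.6718, 0.0054, 0.3065]
tool_rot: [0.996, 0.093, 0.0, -0.0]
ft_force: [-4.6, 1.4, 0.8]
grip_width: 0.0281
angle 45.550313293775 r 0.22408271470658864
```

View pics/t4.png

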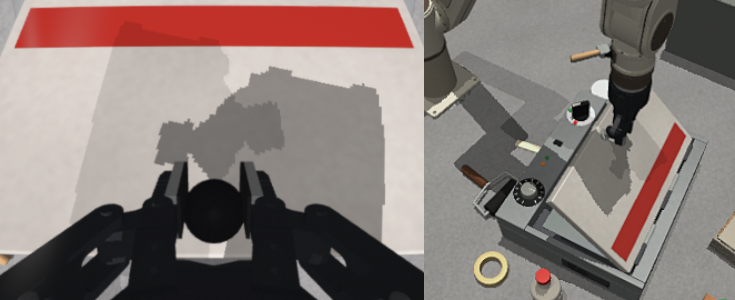

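```bash
python3 - <<'E'
from workcell import bot
print(bot.job_done());o=bot.get_obs();print(o["clock"],o["eef_pos"],o["ft_force"],o["grip_width"])
E
```

```text
the job is handed in; nothing more can be done
None
the job is handed in; nothing more can be done
```

The lid is raised to about 45° and the gripper is still holding it there by the ball knob. I handed the job in at about 9 s on the clock.

- **Catch:** I tugged the ball upward first. It rose about 22 mm, well past the 7 mm of play, at under 10 N, so the catch was not holding. I never touched the turn-knob.
- **Last checks:** The lid angle works out at about 45.5° from the tool's position, and the final picture agrees. The wrist force was about 5 N or less, and the pose held steady for the last 0.8 s before hand-in. The other things on the bench that show in that picture look unmoved.
- **What disagreed:** The gripper opening read 28–29 mm on the 32 mm ball. The distance from hinge to ball came out about 2 mm short of nominal. The ball may therefore sit slightly off-centre in the pads, but I saw no slip.

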